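# Index the wheel-drilling jig by one hole

### The job

On the wooden jig for drilling toy wheels, press the round steel plunger cap down to draw the index pin out of its hole, turn the turntable clockwise (seen from above) by pushing with the fingertips, and let the pin spring up fully into the very next hole; do not run past that hole. Only press and push: lift and carry nothing, leave the loose things where they are, and finish clear of the jig.

Things in the scene. Friction and masses are not known exactly. Their poses are not given: they have to be found in the camera images.
- jig: the fixed wheel-drilling jig on a plywood baseboard 290 x 250 x 12 mm; origin on the table top (z = 0) exactly under the turntable's axis, z up. In its frame the board spans x -162 to 128 mm, y -125 to 125 mm. At the start the plunger stands on its +x side
- table_axis (a point): point on the turntable's upright axis at its top face, 44 mm above the table. The turntable is a wooden disc 168 mm across; bolted on its middle is an 80 mm wooden toy wheel (top 56 mm above the table) with a 20 mm steel nut (top 66 mm). The bare rim of the disc carries the plunger and the push peg
- pin_tip (a point): tip of the 8 mm steel index pin, 98 mm from the axis, radially outward of the cap and moving with it. A fixed aluminium ring (173 mm inside, 224 mm outside, top 40 mm above the table) round the turntable has 8 round 12 mm holes 45 degrees apart on that circle; with the plunger up the pin pokes 2 mm out of one of them
- cap_top (a point): centre of the top face of the plunger's cap, a flat dark steel disc 32 mm across, 8 mm thick, 62 mm from the axis; it moves with plunger and turntable. Top face 66 mm above the table when up, 52 mm when fully in; pressed straight down. Sprung: it starts to move at about 4 N and is fully in at about 7.5 N
- peg_top (a point): centre of the top of the upright wooden push peg fixed on the turntable: 14 mm across, top 90 mm above the table, 62 mm from the axis, 31 degrees clockwise of the cap (26 mm from cap centre to the peg's near side). A fingertip on the cap, moving clockwise, comes up against it; it can be pushed by itself once the pin is out of its hole
- bush (a point): lower end of the steel drill bush, 70 mm above the table, 28 mm from the axis on the jig's -x side. It hangs from a fixed wooden arm, 26 mm wide and 97 mm above the table at its top, that runs out to a 50 mm wide column at the board's -x edge. Keep off it
- plunger (a joint): how far the plunger is pressed, m: 0 up (pin in a hole), 0.014 fully in. From 0.010 the pin is clear of the ring and the turntable can turn. Let go between holes, the pin rides on the ring's underside (plunger at about 0.010), the turntable still turns with 2 to 4 N at the peg, and at the next hole the pin springs up by itself and locks it
- turntable (a joint): angle of the turntable, rad: 0 at the starting hole, growing clockwise seen from above; the next hole is at 0.785. With the pin in a hole there is about 0.02 rad of play either way. Friction keeps it where it is left
- spare_wheel: loose toy wheel, wood, 40 mm across, 12 mm thick, lying flat on a corner of the jig's baseboard; origin under its centre. Leave it alone
- glue: small white glue bottle, 32 mm across, 75 mm tall, standing on another corner of the baseboard; origin under its centre. Leave it alone
- paint_tin: blue paint tin, 84 mm across, 100 mm tall, standing on the table; origin under its centre. Leave it alone
- sanding_block: cork block 100 x 60 x 32 mm lying on the table; origin under its centre. Leave it alone
- screwdriver: screwdriver lying on the table, along its x axis. Leave it alone
- big_wheel: loose wooden toy wheel with five holes, 76 mm across, 14 mm thick, lying on the table; origin under its centre. Leave it alone

How it is judged (in metres and radians):
On the way, in this order (a step that is already met when the one before it is completed fails the run):
1. the plunger is pressed in while the turntable still stands at its first hole (value of joint plunger above 0.009 m and value of joint turntable below 0.15 rad).
2. the turntable has been turned clockwise off the first hole (value of joint turntable above 0.3 rad).
At the end, for the whole second after the job is handed in: the turntable stands at the next hole clockwise (0.785 rad, within 0.05 rad) and at rest, the plunger is up (pressed less than 3 mm) with its pin in that hole, and every loose thing is within 30 mm of where it stood (value of joint turntable between 0.735 and 0.835 rad and value of joint plunger below 0.003 m and not (velocity of joint turntable above 0.05 rad/s) and distance of each of spare_wheel, glue, paint_tin, sanding_block, screwdriver, big_wheel from where it was at the start of the episode below 0.03 m); the robot touches nothing.
It fails at once if the turntable runs past the next hole (more than 0.2 rad beyond it) (value of joint turntable above 0.985 rad).
It fails at once if the turntable is turned anticlockwise off the first hole (value of joint turntable below -0.15 rad).
It fails at once if a loose thing (wheel, bottle, tin, block, screwdriver) is lifted, carried or knocked more than 30 mm away (distance of any of spare_wheel, glue, paint_tin, sanding_block, screwdriver, big_wheel from where it was at the start of the episode above 0.03 m).
It also fails if it takes over 35 s, if anything falls off the work surface, if the arm or the gripper's body presses on something with over 40 N, if the wrist force passes 120 N, or if a joint passes its speed limit or range.

### The arm

A 6-joint arm with a two-finger parallel gripper is mounted at the origin on the work surface. World frame = base frame: x ahead of the robot, y to its left, z up, the work surface at z = 0. Lengths are in m, angles in degrees, forces in N, time in s.
With the tool pointing down it reaches from about 0.3 to 0.75 m from the base axis. Payload 8.5 kg.
Tool frame: the origin (TCP) lies at the very end of the fingers, on their centre line; the grasp point (between the pads) lies 19 mm behind it (env.pinch_z is the distance from the TCP to the grasp point, in m); z points along the fingers, y is the line along which they close (so a half turn about z gives the same grasp; the last joint's range is limited). The gripper opens to 85 mm and grips with 20 to 120 N. Pads are 22 mm wide; open, the fingers measure 114 mm over their backs; the gripper's body (76 mm by 85 mm) begins 54 mm behind the grasp point. The pads swing forward as they close: fully open they stand 13 mm farther back than shut.
Start: joints at [52.408, 21.807, 74.336, -0, 83.858, -12.336], TCP at [0.235, 0.497, 0.231] pointing down, gripper open.
Joint ranges: [-178.18, 178.18], [-50.72, 133.34], [12.68, 142.11], [-81.47, 261.47], [9.98, 163.14], [-165.26, 165.26]. Speed limits (degrees/s): [136.94, 136.94, 180, 180, 180, 180].

### API

Orientations are given as a 3x3 rotation matrix whose columns are the frame's x, y, z axes.
In Python, from rig import env, viewer gives the robot as it stands.
- The arm moves only by the tool drive_tool, never from a script. Its argument "series" is a list of rows, each a list of 3 entries, a list of its own where there are three numbers: the shift along the tool's x, y, z in m, then the turn about the tool's z in degrees, then the finger opening in m, from 0 to 0.0854. A call has 1 to 20 rows; each row is the pose to reach, as a shift and turn from the pose commanded when the call began, along the tool's axes at that moment; what a row does not reach only later rows make up. A row lasts 1/10 s, in which the tool goes at most 50 mm and 8.59 degrees, less where a joint would pass 70% of its speed; a pose out of reach is approached as far as the arm can. A call with a gripper value outside its range is refused whole. The fingers move at their own pace and stop on an object; "newtons" is the grip in N (left out, the last holds). Time passes only in rows, so rows that repeat a pose let the fingers close. It gives the time, the measured TCP pose, the force, the opening and the grip force at its end, in the units of the state.
- env.observe(): the state, without advancing time (a new reading comes with each control period).
- viewer.get_image(name): name is "scene" or "top" or "wrist"; returns a dict with "img" (480x640x3 uint8, red, green, blue), "depth" (480x640 float32, m along the optical axis (not along the pixel's ray), 0 where there is no reading), "camera_matrix" (3x3 intrinsics, pixels), "distortion" ([k1, k2, p1, p2, k3] as OpenCV has them; the pictures are not rectified), "rvec" (rotation vector, rad) and "tvec" (3), from world to camera coordinates, as OpenCV has them. Camera axes: x right, y down, z forward; pixel columns grow to the right and rows downward; lengths in m; the calibration is good to about 2 mm. A picture is of the moment at which its call begins.
- env.close_job(): hands the job in; it is judged then, once.
The state is a dict: "time_s": time; "q": joint angles; "qvel": joint speeds; "joint_efforts": joint torques, N m; "position": TCP position; "tool_rot": TCP orientation; "ft_force": force on the tool from outside, world axes, zero at the start; "wrist_torque": the same for the moment, N m; "grip_width": finger opening in m; "gripper_force": force on a finger pad.
Only numpy, scipy, OpenCV 4.12 (cv2) and the standard library are available. Lean on these libraries where they do the work, as an engineer would, in place of code of your own. Each camera call takes 0.05 s, during which the arm holds its last target. There are 200 camera calls.

## Working session

There is one attempt and no reset: what is moved stays moved. The work goes in short steps, Python scripts to look and compute and a tool call to move; the robot and the scene stay as the last step left them, time stands still between calls to the robot, and variables do not carry over. Pictures are saved under pics/ and viewed, at most 10 in all, crops included, and the job is handed in when it is done.

Besides the shell and the picture viewer there is one more tool, called after "Call:" in YAML: its name, and indented under it one key for each argument. drive_tool: Moves the arm, as the interface text tells. Its arguments: {"type":"object","properties":{"series":{"type":"array"},"newtons":{"type":"number"}},"required":["series"]}

```bash
mkdir -p pics
cat > h.py <<'E'
import numpy as np, cv2
from rig import env, viewer
def snap(n,f):
    d=viewer.get_image(n); cv2.imwrite('pics/'+f,d['img'][:,:,::-1]); np.savez('pics/'+f+'.npz',**d); return d
def cloud(d):
    z=np.asarray(d['depth'],float); v,u=np.mgrid[0:480,0:640]
    p=cv2.undistortPoints(np.stack([u,v],-1).reshape(-1,1,2).astype(float),d['camera_matrix'],np.array(d['distortion'])).reshape(480,640,2)
    P=np.dstack([p*z[...,None],z]); R=cv2.Rodrigues(np.array(d['rvec'],float))[0]
    W=(P-np.array(d['tvec']).reshape(3))@R; W[z==0]=np.nan; return W
E
python3 - <<'E'
from h import *
for n in('top','scene'):
    d=snap(n,n+'1.png')
    print(n,d['rvec'],d['tvec'])
s=env.observe();print(s['time_s'],s['position'],s['tool_rot'],s['ft_force'],s['grip_width'])
E
```

```text
top [ 2.16168347 -2.138404    0.16842536] [-0.02552662  0.52411426  1.36102586]
scene [ 2.21487942  1.45516253 -0.39157638] [-0.17758337 -0.36955018  1.70589708]
0.1 [0.23451016 0.49721982 0.23078254] [[-9.04414054e-01  4.26655202e-01 -7.47313440e-04]
 [ 4.26655784e-01  9.04413531e-01 -1.00333594e-03]
 [ 2.47801891e-04 -1.22627672e-03 -9.99999217e-01]] [ 0.06878636 -0.00811449 -0.36481234] 0.08523533170924724
```

View pics/top1.png

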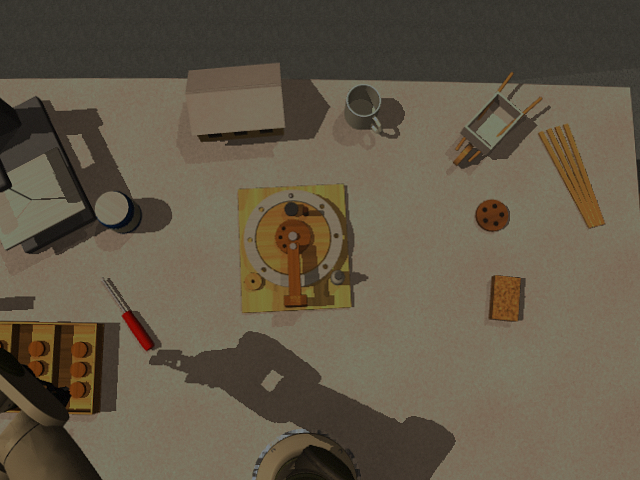

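View pics/scene1.png

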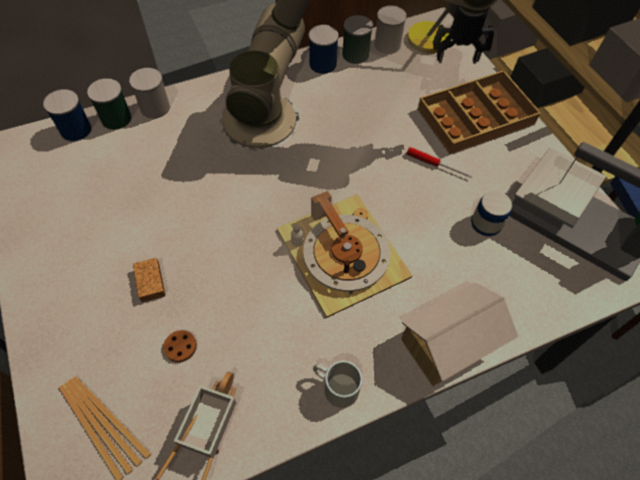

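The top view shows the turntable axis near (293,237), the cap at (291,209) and the peg beside it near (306,211). The column is on the robot side, and the bottle is at (338,277). I'll measure these from depth next.

Run:
```python
from h import *
d=dict(np.load('pics/top1.png.npz')); W=cloud(d)
np.set_printoptions(precision=4,suppress=True)
c=d['img'][175:320,225:365,::-1]
cv2.imwrite('pics/crop1.png',cv2.resize(c,None,fx=4,fy=4,interpolation=cv2.INTER_CUBIC))
X=W[175:320,225:365].reshape(-1,3);I=d['img'][175:320,225:365].reshape(-1,3).astype(int)
v,u=np.mgrid[175:320,225:365];u=u.ravel();v=v.ravel()
# ring: aluminium top at 40 mm, grey
sat=I.max(1)-I.min(1)
m=(abs(X[:,2]-.040)<.005)&(sat<40)&(I.max(1)>60)
A=X[m,:2]
from scipy.optimize import least_squares
# annulus points uniformly in 86.5..112 -> fit circle with mean radius, soft
r=least_squares(lambda p:np.clip(abs(np.hypot(*(A-p).T)-.09925)-.0127,0,None),np.median(A,0),loss='soft_l1',f_scale=.002)
print('ring n',m.sum(),'center',r.x,'cost',r.cost, 'R pct',np.percentile(np.hypot(*(A-r.x).T),[2,50,98]))
C=r.x
for name,lo,hi in(('cap/nut',.061,.073),('peg',.082,.094),('arm',.094,.103)):
    k=(X[:,2]>lo)&(X[:,2]<hi)
    lab=np.zeros(480*640,np.uint8).reshape(480,640); lab[v[k],u[k]]=1
    n,L,st,ce=cv2.connectedComponentsWithStats(lab)
    for i in range(1,n):
        if st[i,4]<6: continue
        q=W[L==i]; mm=q.mean(0); rel=mm[:2]-C
        print(name,st[i,4],ce[i],mm,'r',np.hypot(*rel),'ang',np.degrees(np.arctan2(rel[1],rel[0])))
k=(abs(X[:,2]-.012)<.006); print('board',np.percentile(X[k],[1,99],axis=0))
```

```text
ring n 2465 center [0.5471 0.0376] cost 0.0001568729620519552 R pct [0.086  0.0994 0.1107]
cap/nut 149 [291.4899 208.2752] [0.6091 0.0407 0.0662] r 0.062153111090475485 ang 2.8976909377575946
cap/nut 54 [292.3889 235.6481] [0.547  0.0377 0.0662] r 0.00016397275774206408 ang 137.8047153480662
cap/nut 62 [336.7581 276.3065] [ 0.4573 -0.0617  0.0648] r 0.13385570475224806 ang -132.11940644324514
peg 26 [305.1154 209.2308] [0.6024 0.0099 0.0895] r 0.06187926765827566 ang -26.615836114088577
peg 43 [337.5814 274.9767] [ 0.4579 -0.0626  0.0876] r 0.13407414053909414 ang -131.67637677866009
peg 11 [293.6364 304.    ] [0.3938 0.0319 0.0895] r 0.1533468376765555 ang -177.86595834161113
arm 724 [294.3577 277.8936] [0.4497 0.031  0.0977] r 0.09760613225199045 ang -176.10986067238784
board [[ 0.3806 -0.1037  0.0063]
 [ 0.6797  0.1785  0.0177]]
```

View pics/crop1.png

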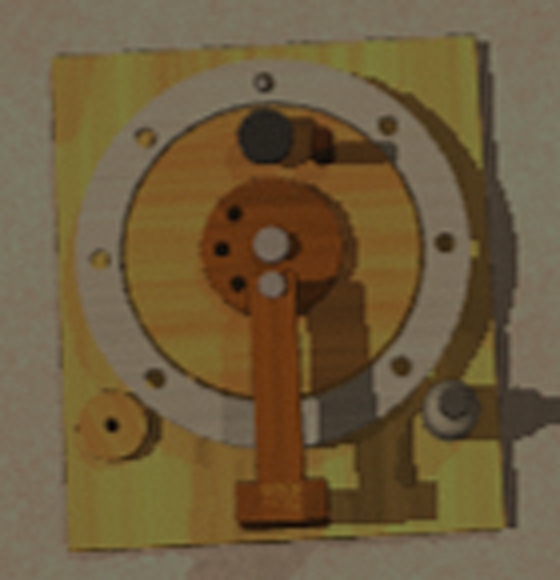

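The fit is consistent: axis (0.547, 0.0376), cap at r 62.2 mm and z 66 mm, peg at r 62 mm and z 89.5 mm, nut centred on the axis. I'll go above the cap with the fingers shut and their closing line tangential.

Call:
drive_tool:
  series:
    - [[-0.53,-0.253,0.07],-28.4,0]
    - [[-0.53,-0.253,0.07],-28.4,0]
    - [[-0.53,-0.253,0.07],-28.4,0]
    - [[-0.53,-0.253,0.07],-28.4,0]
    - [[-0.53,-0.253,0.07],-28.4,0]
    - [[-0.53,-0.253,0.07],-28.4,0]
    - [[-0.53,-0.253,0.07],-28.4,0]
    - [[-0.53,-0.253,0.07],-28.4,0]
    - [[-0.53,-0.253,0.07],-28.4,0]
    - [[-0.53,-0.253,0.07],-28.4,0]
    - [[-0.53,-0.253,0.07],-28.4,0]
    - [[-0.53,-0.253,0.07],-28.4,0]
    - [[-0.53,-0.253,0.07],-28.4,0]
    - [[-0.5336,-0.253,0.08],-28.4,0]
    - [[-0.5336,-0.253,0.08],-28.4,0]
    - [[-0.5336,-0.253,0.08],-28.4,0]
  newtons: 20

```text
time_s: 1.7
position: [0.6085, 0.0423, 0.1512]
tool_rot: [[-0.998, -0.056, -0.001], [-0.056, 0.998, 0.0], [0.001, 0.0, -1.0]]
ft_force: [0.0, -0.7, -0.8]
grip_width: -0.0
gripper_force: 0.0
```

```bash
cat >> h.py <<'E'
C=np.array([.5471,.0376])
def pol(r,deg): return C+r*np.array([np.cos(np.radians(deg)),np.sin(np.radians(deg))])
def shift(xy,z,s=None):
    s=s or env.observe(); return np.array(s['tool_rot']).T@(np.r_[xy,z]-s['position'])
E
python3 - <<'E'
from h import *
np.set_printoptions(precision=4,suppress=True)
s=env.observe();R=np.array(s['tool_rot']);print(s['time_s'],s['position'],R,s['ft_force'],s['grip_width'],s['q'])
print('to cap',shift([.6091,.0407],.066))
d=snap('wrist','wrist1.png')
E
```

```text
1.7 [0.6085 0.0423 0.1512] [[-0.9984 -0.0564 -0.001 ]
 [-0.0564  0.9984  0.0003]
 [ 0.001   0.0003 -1.    ]] [ 0.0275 -0.7449 -0.8112] -6.379827460189705e-06 [  -7.1365   31.4628   71.592     0.0087   77.0049 -100.373 ]
to cap [-0.0006 -0.0016  0.0852]
```

View pics/wrist1.png

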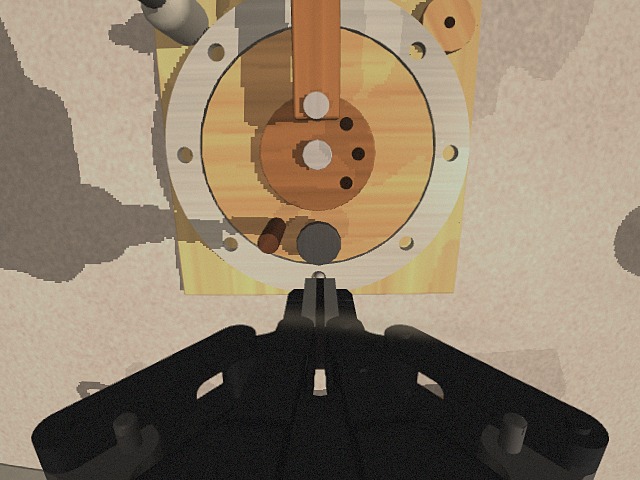

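The wrist view shows the shut fingers centred over the cap at (318,243), with the peg to the left at (272,235) and a clear approach. Next I'll descend and press.

Call:
drive_tool:
  series:
    - [[-0.0006,-0.0016,0.04],0,0]
    - [[-0.0006,-0.0016,0.07],0,0]
    - [[-0.0006,-0.0016,0.08],0,0]
    - [[-0.0006,-0.0016,0.085],0,0]
    - [[-0.0006,-0.0016,0.09],0,0]
    - [[-0.0006,-0.0016,0.095],0,0]
    - [[-0.0006,-0.0016,0.098],0,0]
    - [[-0.0006,-0.0016,0.098],0,0]

```text
time_s: 2.55
position: [0.6103, 0.0396, 0.0546]
tool_rot: [[-0.998, -0.055, 0.002], [-0.055, 0.998, 0.0], [-0.002, -0.0, -1.0]]
ft_force: [-3.3, 0.9, 6.7]
grip_width: 0.0002
gripper_force: 3.2
```

Call:
drive_tool:
  series:
    - [[0,0,0.002],0,0]
    - [[0,0,0.002],0,0]
    - [[0.0001,-0.0027,0.002],2.5,0]
    - [[0.0002,-0.0054,0.002],5,0]
    - [[0.0005,-0.0081,0.002],7.5,0]
    - [[0.0009,-0.0108,0.002],10,0]
    - [[0.0015,-0.0134,0.002],12.5,0]
    - [[0.0021,-0.016,0.002],15,0]
    - [[0.0029,-0.0186,0.002],17.5,0]
    - [[0.0037,-0.0212,0.002],20,0]
    - [[0.0037,-0.0212,0.002],20,0]

```text
time_s: 3.65
position: [0.6075, 0.0181, 0.0529]
tool_rot: [[-0.957, 0.291, 0.001], [0.291, 0.957, 0.0], [-0.001, 0.0, -1.0]]
ft_force: [-3.7, 0.6, 7.9]
grip_width: -0.0002
gripper_force: 3.4
```

Run:
```python
from h import *
d=snap('top','top2.png');W=cloud(d)
cv2.imwrite('pics/crop2.png',cv2.resize(d['img'][175:320,225:365,::-1],None,fx=4,fy=4,interpolation=cv2.INTER_CUBIC))
d=snap('wrist','wrist2.png')
s=env.observe();print(s['position'],s['ft_force'],s['q'])
```

```text
[0.6075907  0.01808429 0.05299053] [-4.33214494  0.41184122  6.61648051] [-9.44051980e+00  3.73679385e+01  7.86566535e+01 -3.47655456e-04
  6.38922395e+01 -8.25879888e+01]
```

View pics/wrist2.png

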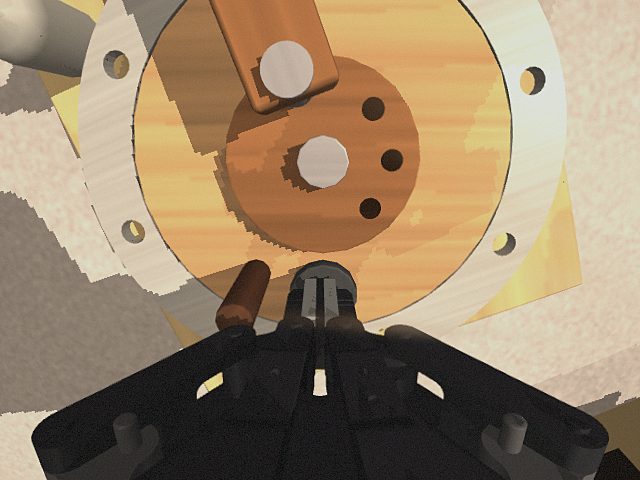

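The wrist view shows the cap still under the fingertips at (325,285) and the turntable carried along by friction, with the peg at (240,300). I'll go about 15° further.

Call:
drive_tool:
  series:
    - [[0.0001,-0.0027,0],2.5,0]
    - [[0.0002,-0.0054,0],5,0]
    - [[0.0005,-0.0081,0],7.5,0]
    - [[0.0009,-0.0108,0],10,0]
    - [[0.0015,-0.0134,0],12.5,0]
    - [[0.0021,-0.016,0],15,0]
    - [[0.0021,-0.016,0],15,0]

```text
time_s: 4.45
position: [0.601, 0.0035, 0.053]
tool_rot: [[-0.849, 0.529, 0.002], [0.529, 0.849, 0.0], [-0.001, 0.001, -1.0]]
ft_force: [-3.9, 1.8, 6.9]
grip_width: -0.0001
gripper_force: 3.4
```

Run:
```python
from h import *
d=snap('wrist','wrist3.png'); 
d=snap('top','top3.png');W=cloud(d)
s=env.observe();print(s['position'],s['ft_force'])
p=np.array(s['position'])[:2]-C;print('tool r,ang',np.hypot(*p),np.degrees(np.arctan2(p[1],p[0])), 'yaw x',np.degrees(np.arctan2(*np.array(s['tool_rot'])[[1,0],0])))
```

```text
[0.60105191 0.00355264 0.0530067 ] [-4.31640918  1.18309772  6.74141577]
tool r,ang 0.06379679419199383 -32.254738109139524 yaw x 148.15079602130814
```

View pics/wrist3.png

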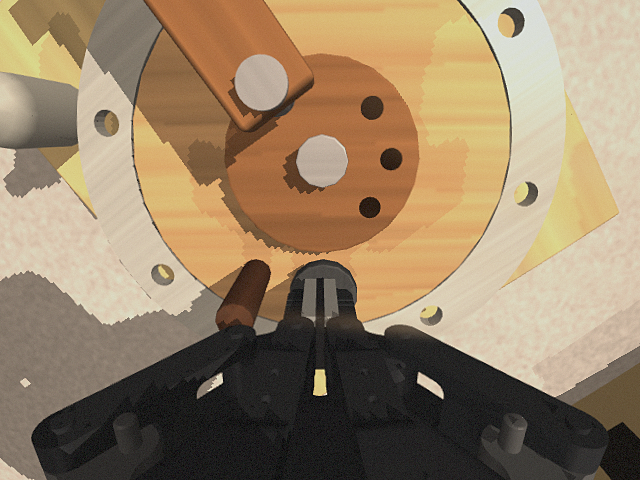

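Same relation as before: the cap is under the tips and the table has turned about 35°. I'll lift so the pin rides under the ring, then push the peg slowly.

Call:
drive_tool:
  series:
    - [[0,0,-0.01],0,0]
    - [[0,0,-0.022],0,0]
    - [[0,0,-0.022],0,0]
    - [[0.0002,-0.0054,-0.022],5,0]
    - [[0.0005,-0.0081,-0.022],7.5,0]
    - [[0.0009,-0.0108,-0.022],10,0]
    - [[0.0011,-0.0123,-0.022],11.5,0]
    - [[0.0011,-0.0123,-0.022],11.5,0]

```text
time_s: 5.35
position: [0.5943, -0.0061, 0.0736]
tool_rot: [[-0.727, 0.687, 0.003], [0.687, 0.727, 0.001], [-0.001, 0.003, -1.0]]
ft_force: [3.9, 3.7, -1.1]
grip_width: 0.0
gripper_force: 2.6
```

Run:
```python
from h import *
d=snap('wrist','wrist4.png'); s=env.observe();print(s['position'],s['ft_force'],np.array(s['tool_rot']).T@s['ft_force'])
p=np.array(s['position'])[:2]-C;print('tool r,ang',np.hypot(*p),np.degrees(np.arctan2(p[1],p[0])))
```

```text
[ 0.59433444 -0.00612574  0.07360275] [ 4.28817378  3.14872655 -0.39766958] [-0.9549611   5.23256534  0.41153806]
tool r,ang 0.06436639915064694 -42.79096739241539
```

View pics/wrist4.png

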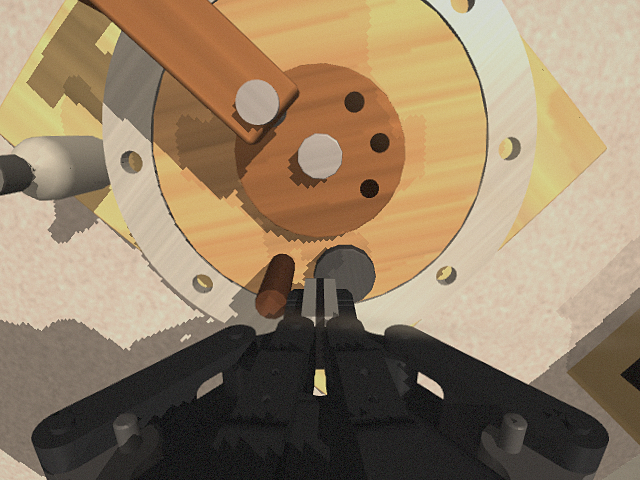

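The fingers now touch the peg (285,290) with about 5 N, and the cap trails at (345,272). I'll push on slowly.

Call:
drive_tool:
  series:
    - [[0,-0.0016,0],1.5,0]
    - [[0.0001,-0.0032,0],3,0]
    - [[0.0002,-0.0048,0],4.5,0]
    - [[0.0003,-0.0064,0],6,0]
    - [[0.0005,-0.0075,0],7,0]
    - [[0.0005,-0.0075,0],7,0]

```text
time_s: 6.0
position: [0.5881, -0.0117, 0.0735]
tool_rot: [[-0.638, 0.77, 0.001], [0.77, 0.638, -0.0], [-0.0, 0.0, -1.0]]
ft_force: [0.7, 0.4, 1.4]
grip_width: 0.0001
gripper_force: 0.3
```

Run:
```python
from h import *
s=env.observe();print(s['position'],s['ft_force'],np.array(s['tool_rot']).T@s['ft_force'])
p=np.array(s['position'])[:2]-C;print('tool r,ang',np.hypot(*p),np.degrees(np.arctan2(p[1],p[0])))
```

```text
[ 0.58809024 -0.01169277  0.07347454] [0.67978838 0.36799497 1.40211174] [-0.15106482  0.75874771 -1.40176003]
tool r,ang 0.0641091083170733 -50.25420725916628
```

Call:
drive_tool:
  series:
    - [[0,-0.001,0],1,0]
    - [[0,-0.002,0],2,0]
    - [[0,-0.003,0],3,0]
    - [[0,-0.003,0],3,0]

```text
time_s: 6.4
position: [0.5855, -0.0137, 0.0734]
tool_rot: [[-0.596, 0.803, 0.0], [0.803, 0.596, -0.0], [-0.0, 0.0, -1.0]]
ft_force: [1.1, 1.3, 2.2]
grip_width: -0.0002
gripper_force: 0.6
```

Run:
```python
from h import *
d=snap('wrist','wrist5.png'); s=env.observe();print(s['position'],s['ft_force'],np.array(s['tool_rot']).T@s['ft_force'])
p=np.array(s['position'])[:2]-C;print('tool r,ang',np.hypot(*p),np.degrees(np.arctan2(p[1],p[0])))
W=cloud(d);k=(abs(W[...,2]-.056)<.015)
r=np.hypot(W[...,0]-C[0],W[...,1]-C[1])
g=d['img'].astype(int);dark=(g.max(2)<110)&(g.max(2)-g.min(2)<25)&k&(abs(r-.062)<.018)
n,L,st,ce=cv2.connectedComponentsWithStats(dark.astype(np.uint8))
for i in range(1,n):
    if st[i,4]>150:
        m=np.nanmedian(W[L==i],0);print(st[i],ce[i],m,np.degrees(np.arctan2(m[1]-C[1],m[0]-C[0])),np.hypot(*(m[:2]-C)))
```

```text
[ 0.58548483 -0.01367752  0.07337951] [0.1600161  0.18030102 1.36715323] [ 0.04925276  0.23587994 -1.36717095]
tool r,ang 0.06405294275341968 -53.182565405166656
[ 314  252   64   60 2134] [350.55576382 275.80834114] [5.92378001e-01 1.18322991e-04 6.68115282e-02] -39.61836865055551 0.058779022841641
```

View pics/wrist5.png

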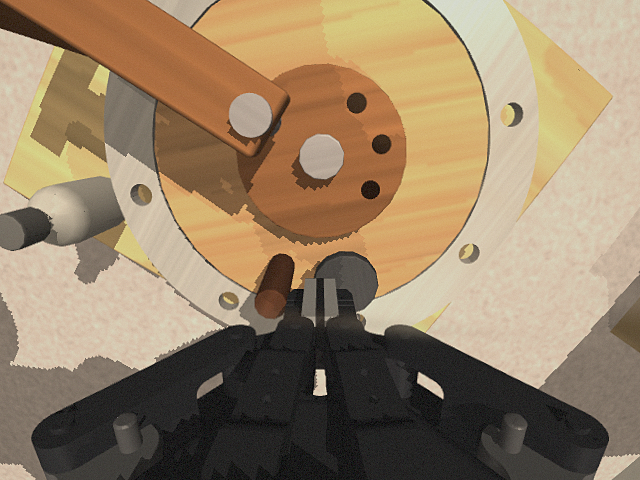

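The wrist depth puts the cap top at z≈66.8 mm, so it looks sprung up. A small further push will confirm the lock.

Call:
drive_tool:
  series:
    - [[0,-0.001,0],1,0]
    - [[0,-0.002,0],2,0]
    - [[0,-0.002,0],2,0]

```text
time_s: 6.75
position: [0.5852, -0.0144, 0.0736]
tool_rot: [[-0.567, 0.823, 0.003], [0.823, 0.567, 0.001], [-0.001, 0.003, -1.0]]
ft_force: [7.3, 3.8, -1.9]
grip_width: 0.0001
gripper_force: 4.0
```

Run:
```python
from h import *
s=env.observe();print(s['position'],np.array(s['tool_rot']).T@s['ft_force'])
p=np.array(s['position'])[:2]-C;print('tool r,ang',np.hypot(*p),np.degrees(np.arctan2(p[1],p[0])))
```

```text
[ 0.58517484 -0.01442458  0.07357626] [-0.95299121  8.15678187  1.90578412]
tool r,ang 0.06446898733049872 -53.80099757485473
```

The force climbed to 8 N with almost no motion, so the pin is locked. I'll back off and go up.

Call:
drive_tool:
  series:
    - [[0,0.003,0],0,0]
    - [[0,0.004,-0.01],0,0]
    - [[0,0.004,-0.05],0,0]
    - [[0,0.004,-0.09],0,0]
    - [[0,0.004,-0.13],0,0]
    - [[-0.04,0.02,-0.15],0,0]
    - [[-0.08,0.05,-0.15],0,0]
    - [[-0.1,0.08,-0.15],0,0]
    - [[-0.1,0.08,-0.15],0,0]
    - [[-0.1,0.08,-0.15],0,0]

```text
time_s: 7.75
position: [0.7064, -0.0516, 0.2228]
tool_rot: [[-0.568, 0.823, -0.002], [0.823, 0.568, 0.0], [0.001, -0.001, -1.0]]
ft_force: [0.3, 0.4, 0.5]
grip_width: -0.0003
gripper_force: 0.0
```

Run:
```python
from h import *
s=env.observe();print(s['position'],s['ft_force'],s['time_s'])
for nm in('top','wrist'):
    d=snap(nm,nm+'6.png');W=cloud(d);r=np.hypot(W[...,0]-C[0],W[...,1]-C[1])
    for n_,lo,hi in(('cap',.050,.074),('peg',.083,.094)):
        k=(W[...,2]>lo)&(W[...,2]<hi)&(r>.046)&(r<.079)
        n,L,st,ce=cv2.connectedComponentsWithStats(k.astype(np.uint8))
        for i in range(1,n):
            if st[i,4]>10:
                m=np.nanmedian(W[L==i],0);print(nm,n_,st[i,4],ce[i],m,np.degrees(np.arctan2(m[1]-C[1],m[0]-C[0])),np.hypot(*(m[:2]-C)))
cv2.imwrite('pics/crop6.png',cv2.resize(cv2.imread('pics/top6.png')[175:320,225:365],None,fx=4,fy=4,interpolation=cv2.INTER_CUBIC))
```

```text
[ 0.70636808 -0.05163775  0.22275491] [0.26859366 0.43664184 0.48285118] 7.75
wrist cap 1178 [242.86332767 100.25721562] [ 0.59440759 -0.0048265   0.06687855] -41.88646229300204 0.0635453908147602
wrist cap 147 [210.68027211 101.42176871] [ 0.57148038 -0.02090158  0.06269442] -67.37619630163071 0.06337852560398835
wrist peg 302 [194.07615894  95.62913907] [ 0.56680601 -0.02219283  0.09068094] -71.7592597984501 0.06295640965937777
```

View pics/crop6.png

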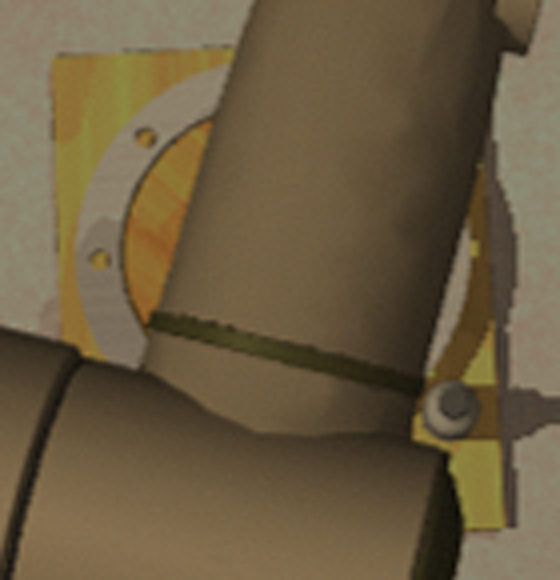

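The arm hides the jig in the top view, but the wrist depth shows the cap at z 66.9 mm (fully up) and -41.9°, which is 45° from its start. The peg is at -71.8°, and the glue is untouched at (450,408). The arm is clear and force-free, so I'm handing in.

```bash
python3 -c "
from rig import env
print(env.close_job())"
```

```text
the job is handed in; nothing more can be done
None
```

The turntable is turned one hole clockwise with the pin sprung up: the cap measured 45° from its start and at full height, and the table held against an 8 N push. The job is handed in with the arm clear of the jig; no verdict was shown.

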